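# Seat the grinding rotor on the bench mill's keyed drive

### The arm

A 7-joint arm with a two-finger parallel gripper is mounted at the origin on a cart in front of the work surface, level with it; the furniture and walls round the work are solid. World frame = base frame: x ahead of the robot, y to its left, z up, the work surface at z = 0. Lengths are in m, angles in rad, forces in N, time in s.
With the tool pointing down it reaches from about 0.4 to 0.85 m from the base axis. Payload 10.4 kg.
Tool frame: the origin (TCP) lies midway between the tips of the shut fingers; the grasp point (between the pads) lies 19 mm behind it; z points along the fingers, y is the line along which they close (so a half turn about z gives the same grasp; the last joint's range is limited). The gripper opens to 87 mm and grips with 3 to 60 N. Pads are 19 mm wide; open, the fingers measure 117 mm over their backs; the gripper's body (75 mm by 190 mm) begins 51 mm behind the grasp point.
Start: joints at [-1.212, 0.332, -0.065, 1.46, 0.022, 1.35, -0.088], TCP at [0.233, 0.58, 0.223] pointing down, gripper open.
Joint ranges: [-2.6, 2.6], [-0.5, 2.12], [-1.47, 1.34], [0.16, 2.42], [-1.27, 4.41], [0.06, 2.06], [-2.6, 2.6]. Speed limits (rad/s): [2.22, 2.22, 2.79, 2.79, 3.14, 3.14, 3.14].

### API

Orientations are given as a unit quaternion [x, y, z, w].
In Python, from bench import r gives the robot as it stands.
- The arm moves only by the tool move_arm, never from a script. Its argument "targets" is a list of rows, each a list of 3 entries, a list of its own where there are three numbers: the shift along the tool's x, y, z in cm, then the turn, a rotation vector about the tool's x, y, z in rad, then the opening in per cent of the stroke, from 0 (shut) to 100 (fully open). In form: [[[x, y, z], [wx, wy, wz], gripper], ...]. A call has 1 to 20 rows; each row shifts and turns the commanded pose from where the row before left it, along the tool's axes as they then stand; what a row does not reach is not made up. A row lasts 1/8 s, in which the tool goes at most 62.5 mm and 10.7 degrees, less where a joint would pass 70% of its speed; a pose out of reach is approached as far as the arm can. A call with a gripper value outside its range is refused whole. The fingers move at their own pace and stop on an object; "grip_force" is the grip in N (left out, the last holds). Time passes only in rows, so rows that do not move let the fingers close. It gives the time, the measured TCP pose, the force, the opening and the grip force at its end, in the units of the state.
- r.read_state(): the state, without advancing time (a new reading comes with each control period).
- r.camera(name): name is "scene" or "top" or "wrist"; returns a dict with "image" (480x640x3 uint8, blue, green, red), "vertical_fov" (degrees; the focal length in pixels is half the picture's height over the tangent of half this angle, whatever the lens; pixels are square), "cx", "cy" (the principal point, pixels), "k1" (the pictures are not rectified: a ray, as slopes to the right and down, at radius r is drawn at 1 + k1 r^2 times it, then the intrinsics apply), "cam_to_world" (4x4, takes a point from camera to world coordinates). Camera axes: x right, y down, z forward; pixel columns grow to the right and rows downward; lengths in m; the calibration is good to about 2 mm. A picture is of the moment at which its call begins. There is no depth.
- r.close_job(): hands the job in; it is judged then, once.
The state is a dict: "time": time; "joint_positions": joint angles; "joint_vel": joint speeds; "joint_torque": joint torques, N m; "ee_pos": TCP position; "eef_rot": TCP orientation; "ft_force": force on the tool from outside, world axes, zero at the start; "torque": the same for the moment, N m; "width": finger opening in m; "grip_force": force on a finger pad.
Only numpy, scipy, OpenCV 4.12 (cv2) and the standard library are available. Lean on these libraries where they do the work, as an engineer would, in place of code of your own. Each camera call takes 0.05 s, during which the arm holds its last target. There are 200 camera calls.

### The job

Get the mill ready for use: lift the grinding rotor out of its blue holder by the orange grip and put it on the drive in the mill's chamber. The rotor's key will not usually meet the slot at once, so press down only lightly and turn the rotor until the key drops into the slot, leave it fully home and upright, and let go. Never force it down (the sprung drive must not be pushed hard against its stop), and leave everything else on the bench where it is.

Things in the scene. Friction and masses are not known exactly. Their poses are not given: they have to be found in the camera images.
- rotor: Steel grinding rotor, upright, 104 mm tall, 0.18 kg. Origin on its axis at the lower face of its shoulder (40 mm across, z 0 to 6 mm); z up along the axis. Above the shoulder a hub 22 mm across (to z 28), two flat blades along y reaching 43 mm out (z 18 to 28), a 12 mm shaft and an orange grip (z 48 to 86). Key and pin below the shoulder. The same after half a turn
- grip (a point): Middle of the rotor's orange plastic grip, on the axis, 68 mm above the rotor's origin; same axes as the rotor. The grip is 32 mm wide along x, 12 mm thick along y and 38 mm high; hold it across its thickness
- key (a point): Middle of the underside of the rotor's drive key, 8 mm below the rotor's origin; same axes. The key is a bar 30 mm long (along x), 5 mm wide, 8 mm high, just under the shoulder. Through it a round 10 mm pilot pin goes on 10 mm lower, with a tapered tip
- holder: Blue plastic holder, fixed to the bench, foot 84 mm across, with an upright tube (outside 47 mm, bore 34 mm) whose rim is 50 mm above the bench. The rotor's pin and key hang loosely in the bore and its shoulder rests on the rim. Origin at the centre of the underside
- mill: White bench mill, fixed to the bench: housing 150 x 170 mm, 72 mm high, on it an open steel chamber, 114 mm inside at the rim, rim 130 mm above the bench. Controls on the face at -x. Origin at the centre of the underside. In mid-chamber a steel collar (inside 45, outside 53 mm, rim 112 mm above the bench) surrounds the drive coupling
- drive (a point): Point on the drive's axis at the top face of the dark round coupling (40 mm across) when not pressed, 100 mm above the bench, z up. With the rotor fully home the rotor's origin is here; until the key drops in, it stands 8 mm higher. The coupling is on a spring: 3 N preload, then about 3 N per mm, hard stop after 3 mm
- slots (a point): Same point as drive. The coupling has an 11.4 mm bore for the pin, bevelled at the mouth, and two crossed slots 7.4 mm wide for the key, which so fits at every quarter turn, with about 4 degrees of play either way. How the cross stands is not known: the axes here do not tell. The coupling keeps its angle against 0.2 N m, more than a lightly pressed key drags
- filter_flask: Filter flask with funnel, fixed on the bench, left of the work, about 300 mm tall with the funnel, 143 mm across: keep the arm clear of it. Origin at the underside
- bottle_buffer: Bystander, not to be moved: white bottle with a red cap, 54 mm across, 130 mm tall; origin at the underside
- bottle_salt: Bystander, not to be moved: white bottle with a blue cap, 62 mm across, 125 mm tall; origin at the underside
- beaker_c: Bystander, not to be moved: clear small beaker, 54 mm across, 72 mm tall; origin at the underside
- weigh_boat: Bystander, not to be moved: white square weighing boat, 76 mm, 19 mm high; origin at the underside
- wash_bottle: Bystander, not to be moved: white squeeze bottle with a bent spout, 183 mm tall; origin at the underside
- timer: Bystander, not to be moved: white timer lying flat, 66 x 62 x 14 mm; origin at the underside
- marker: Bystander, not to be moved: white marker pen with a blue cap, 128 mm long; origin at the underside

How it is judged:
By the outcome, as a careful person would: the job done as asked, in the order asked, and still so for the second after the job is handed in, with the robot touching nothing.
It also fails if it takes over 61 s, if anything falls off the work surface, if the arm or the gripper's body presses on something with over 40 N, if the wrist force passes 120 N, or if a joint passes its speed limit or range.

## Working session

There is one attempt and no reset: what is moved stays moved. The work goes in short steps, Python scripts to look and compute and a tool call to move; the robot and the scene stay as the last step left them, time stands still between calls to the robot, and variables do not carry over. Pictures are saved under pics/ and viewed, at most 10 in all, crops included, and the job is handed in when it is done.

Besides the shell and the picture viewer there is one more tool, called after "Request:" by a JSON object that holds its "fn" and its "kwargs", one argument or row to a line. move_arm: Moves the arm, as the interface text tells. Its arguments: {"type":"object","properties":{"targets":{"type":"array"},"grip_force":{"type":"number"}},"required":["targets"]}

```bash
mkdir -p pics; cat > h.py <<'E'
import numpy as np, cv2
from bench import r
from scipy.spatial.transform import Rotation as R
def cam(n):
    c=r.camera(n); c['f']=240/np.tan(np.radians(c['vertical_fov'])/2); return c
def ray(c,u,v):
    K=np.array([[c['f'],0,c['cx']],[0,c['f'],c['cy']],[0,0,1]])
    p=np.array([(u-c['cx'])/c['f'],(v-c['cy'])/c['f']]); q=p.copy()
    for _ in range(20): q=p/(1+c['k1']*(q@q))
    T=np.array(c['cam_to_world']); d=T[:3,:3]@np.array([q[0],q[1],1]); return T[:3,3],d
def onz(c,u,v,z):
    o,d=ray(c,u,v); return o+d*(z-o[2])/d[2]
def proj(c,P):
    T=np.array(c['cam_to_world']); p=T[:3,:3].T@(np.array(P)-T[:3,3]); q=p[:2]/p[2]
    return q*(1+c['k1']*(q@q))*c['f']+[c['cx'],c['cy']]
E
python3 - <<'E'
from h import *
for n in('scene','top'):
    c=cam(n); cv2.imwrite(f'pics/{n}0.png',c['image']); print(n,c['f'],c['k1'],np.round(c['cam_to_world'],3).tolist())
s=r.read_state(); print(s)
E
```

```text
scene 606.5693272202757 -0.13874606457775504 [[0.513, -0.429, 0.743, -0.552], [-0.858, -0.262, 0.441, -0.862], [0.005, -0.864, -0.503, 0.857], [0.0, 0.0, 0.0, 1.0]]
top 513.8185174778084 0.04295102963114195 [[-0.021, -0.998, 0.064, 0.508], [-1.0, 0.021, -0.005, -0.193], [0.003, -0.064, -0.998, 1.301], [0.0, 0.0, 0.0, 1.0]]
{'time': 0.1, 'joint_positions': array([-1.2116424 ,  0.33281314, -0.06467283,  1.46080363,  0.02161111,
        1.34988299, -0.08846443]), 'joint_vel': array([-7.39491270e-05, -2.92941739e-03,  2.95186128e-04, -1.71486578e-03,
       -6.16797802e-04,  8.93063518e-04, -9.64033859e-04]), 'joint_torque': array([ 2.10897153e-03, -6.24539065e+01,  2.49568460e-02, -3.90715706e+01,
       -6.14830339e-02,  3.66651267e-02,  5.25892119e-05]), 'ee_pos': array([0.2327453 , 0.57970631, 0.22185628]), 'eef_rot': array([ 1.89705045e-01,  9.81840939e-01, -6.00556479e-04, -7.95910563e-05]), 'ft_force': array([-0.16814613,  0.23001311,  0.52882441]), 'torque': array([-0.02258145, -0.0246169 , -0.01589531]), 'grip_force': 0.0, 'width': 0.08637792937662983}
```

View pics/top0.png

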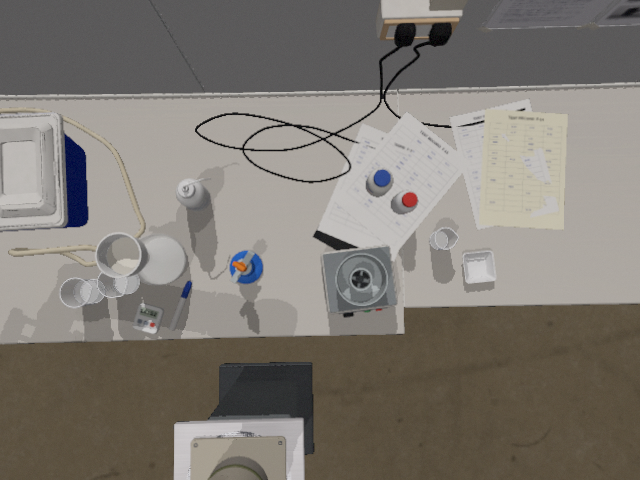

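View pics/scene0.png

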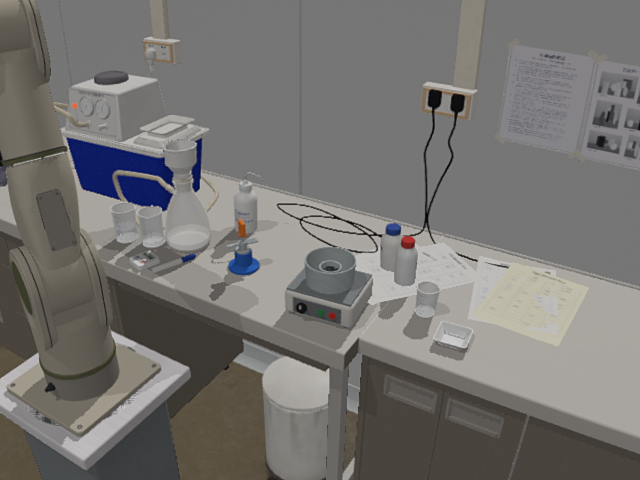

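The top view shows the holder with its orange grip at about (243,266), the mill chamber at (361,279) and the flask at (160,260). The scene view agrees, with the holder at (243,262) and the chamber at (330,268).

```bash
cat > m1.py <<'E'
from h import *
out=[]
for n in('top','scene'):
    c=cam(n); im=c['image']; hsv=cv2.cvtColor(im,cv2.COLOR_BGR2HSV)
    reg=np.zeros(im.shape[:2],np.uint8)
    if n=='top': reg[240:295,220:275]=1
    else: reg[215:280,220:268]=1
    o=(cv2.inRange(hsv,(4,170,120),(16,255,255))*reg); b=cv2.inRange(hsv,(100,150,60),(125,255,255))*reg
    for nm,m in(('or',o),('bl',b)):
        p=cv2.findNonZero(m).reshape(-1,2); print(n,nm,len(p),p.mean(0),p.min(0),p.max(0),cv2.minAreaRect(p))
        if nm=='or': out.append(ray(c,*p.mean(0))); 
        if n=='top' : print(onz(c,*(p.mean(0) if nm=='or' else (p.min(0)+p.max(0))/2),.118 if nm=='or' else .005))
    if n=='top':
        for z,u,v in((.13,361,279),(.1,361,279)): print('mill',onz(c,u,v,z))
        print('flask',onz(c,160,260,.06),onz(c,120,256,.29))
        cr=cv2.resize(im[235:320,215:410],None,fx=4,fy=4,interpolation=cv2.INTER_CUBIC); cv2.imwrite('pics/crop.png',cr)
(o1,d1),(o2,d2)=out
A=np.stack([d1,-d2],1); t=np.linalg.lstsq(A,o2-o1,rcond=None)[0]; print('tri',o1+t[0]*d1,o2+t[1]*d2)
E
python3 m1.py
```

```text
top or 78 [239.46153846 265.69230769] [233 262] [245 270] ((239.50003051757812, 265.0000305175781), (12.020814895629883, 7.77817440032959), 45.0)
[ 0.53302425 -0.02414173  0.118     ]
top bl 442 [248.22171946 267.82352941] [230 251] [261 282] ((245.5, 266.5), (31.0, 31.0), 90.0)
[ 0.53307482 -0.0231369   0.005     ]
mill [ 0.49673317 -0.3015608   0.13      ]
mill [ 0.49644956 -0.30433471  0.1       ]
flask [0.5520829  0.17433497 0.06      ] [0.55339498 0.18364633 0.29      ]
scene or 94 [241.42553191 228.58510638] [238 220] [245 236] ((241.56417846679688, 227.96241760253906), (16.230634689331055, 6.186266899108887), 86.18592071533203)
scene bl 480 [243.27291667 264.325     ] [229 252] [258 274] ((243.35400390625, 263.30975341796875), (21.68519401550293, 29.268362045288086), 86.18592071533203)
tri [ 0.5330938  -0.02367532  0.11473569] [ 0.5322939  -0.0225095   0.11488522]
```

View pics/crop.png

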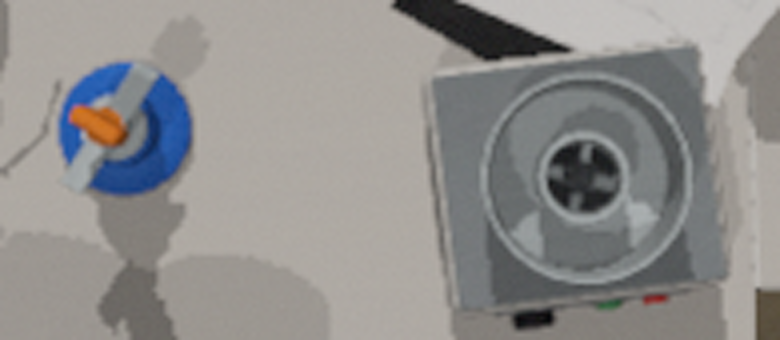

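```bash
cat >> h.py <<'E'
def Rd(p):
    p=np.radians(p); return np.array([[-np.sin(p),np.cos(p),0],[np.cos(p),np.sin(p),0],[0,0,-1]]).T
def yaw():
    M=R.from_quat(r.read_state()['eef_rot']).as_matrix(); return np.degrees(np.arctan2(M[1,1],M[0,1])), M
def plan(wps,g=100):
    # (x,y,z,yawdeg,n)
    s=r.read_state(); p=np.array(s['ee_pos']); M=R.from_quat(s['eef_rot']).as_matrix()
    rows=[]
    for x,y,z,a,n in wps:
        T=np.array([x,y,z]); rv=R.from_matrix(M.T@Rd(a)).as_rotvec(); d=(T-p)/n
        for i in range(n):
            sh=M.T@d*100; rows.append([sh.round(2).tolist(),(rv/n).round(4).tolist(),g]); p=p+d
            M=M@R.from_rotvec(rv/n).as_matrix()
    print(str(rows).replace(' ',''))
def st():
    s=r.read_state(); print('t',round(s['time'],2),'p',s['ee_pos'].round(4),'yaw',round(yaw()[0],2),'z',yaw()[1][:,2].round(4),'F',s['ft_force'].round(2),'T',s['torque'].round(3),'w',round(s['width'],4),'g',round(s['grip_force'],1),'j',s['joint_positions'].round(2))
E
python3 -c "
from h import *
plan([(.233,.58,.34,68,3),(.35,.22,.34,30,7),(.40,.03,.32,-10,5),(.52,-.023,.27,-34,4)])"
```

```text
[[[-0.0,0.01,-3.93],[-0.0003,0.0,0.0007],100],[[-0.0,0.01,-3.93],[-0.0003,0.0,0.0007],100],[[-0.0,0.01,-3.93],[-0.0003,0.0,0.0007],100],[[-3.48,-4.14,-0.0],[0.0,-0.0,0.0947],100],[[-3.85,-3.79,-0.0],[0.0,-0.0,0.0947],100],[[-4.19,-3.41,0.0],[0.0,-0.0,0.0947],100],[[-4.5,-3.0,0.0],[0.0,-0.0,0.0947],100],[[-4.76,-2.56,0.0],[0.0,-0.0,0.0947],100],[[-4.98,-2.1,0.0],[0.0,-0.0,0.0947],100],[[-5.16,-1.62,0.0],[0.0,-0.0,0.0947],100],[[-3.79,-1.03,0.4],[0.0,0.0,0.1396],100],[[-3.9,-0.5,0.4],[0.0,0.0,0.1396],100],[[-3.93,0.05,0.4],[0.0,0.0,0.1396],100],[[-3.88,0.6,0.4],[0.0,0.0,0.1396],100],[[-3.76,1.13,0.4],[0.0,0.0,0.1396],100],[[-0.78,3.18,1.25],[-0.0,0.0,0.1047],100],[[-0.45,3.25,1.25],[-0.0,0.0,0.1047],100],[[-0.1,3.28,1.25],[-0.0,0.0,0.1047],100],[[0.24,3.27,1.25],[-0.0,0.0,0.1047],100]]
```

Request:
{"fn": "move_arm", "kwargs": {
  "targets": [
    [[0, 0, -3.9], [0, 0, 0], 100],
    [[0, 0, -3.9], [0, 0, 0], 100],
    [[0, 0, -3.9], [0, 0, 0], 100],
    [[-3.5, -4.1, 0], [0, 0, 0.095], 100],
    [[-3.8, -3.8, 0], [0, 0, 0.095], 100],
    [[-4.2, -3.4, 0], [0, 0, 0.095], 100],
    [[-4.5, -3.0, 0], [0, 0, 0.095], 100],
    [[-4.8, -2.6, 0], [0, 0, 0.095], 100],
    [[-5.0, -2.1, 0], [0, 0, 0.095], 100],
    [[-5.2, -1.6, 0], [0, 0, 0.095], 100],
    [[-3.8, -1.0, 0.4], [0, 0, 0.14], 100],
    [[-3.9, -0.5, 0.4], [0, 0, 0.14], 100],
    [[-3.9, 0, 0.4], [0, 0, 0.14], 100],
    [[-3.9, 0.6, 0.4], [0, 0, 0.14], 100],
    [[-3.8, 1.1, 0.4], [0, 0, 0.14], 100],
    [[-0.8, 3.2, 1.2], [0, 0, 0.105], 100],
    [[-0.4, 3.2, 1.2], [0, 0, 0.105], 100],
    [[-0.1, 3.3, 1.2], [0, 0, 0.105], 100],
    [[0.2, 3.3, 1.2], [0, 0, 0.105], 100]
  ]
}}

```text
time: 2.58
ee_pos: [0.5212, -0.0242, 0.2711]
eef_rot: [0.884, 0.467, 0.0, -0.0]
ft_force: [0.4, -0.9, -0.2]
width: 0.0871
grip_force: 0.0
```

```bash
python3 -c "
from h import *
st()
c=cam('wrist'); cv2.imwrite('pics/w1.png',c['image']); print(np.round(c['cam_to_world'],3).tolist(),c['f'],c['k1'])
for z in(.05,.118,.136): print(proj(c,[.533,-.0235,z]))"
```

```text
t 2.58 p [ 0.5212 -0.0242  0.2711] yaw -34.33 z [ 2.e-04  1.e-04 -1.e+00] F [ 0.43 -0.87 -0.19] T [-0.028  0.05   0.021] w 0.0871 g 0.0 j [-0.57  0.07  0.56  1.68 -0.04  1.4  -0.6 ]
[[0.826, -0.543, -0.154, 0.563], [-0.564, -0.794, -0.226, 0.037], [0.0, 0.274, -0.962, 0.433], [0.0, 0.0, 0.0, 1.0]] 356.12801758420795 -0.04833317983376572
[326.32977485 193.98005178]
[328.02175795 207.0469441 ]
[328.59132639 211.44863564]
```

View pics/w1.png

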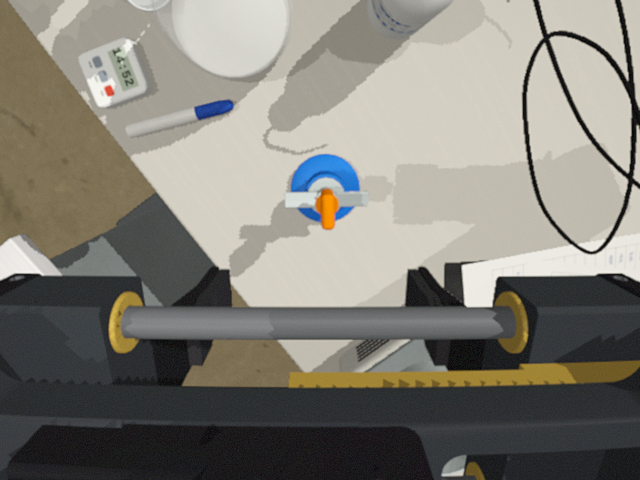

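The wrist view shows the blades level from (285,200) to (367,199) and the grip at (327,208), so yaw is nearly right.

```bash
python3 -c "
from h import *
c=cam('wrist'); im=c['image']; hsv=cv2.cvtColor(im,cv2.COLOR_BGR2HSV)
p=cv2.findNonZero(cv2.inRange(hsv,(4,170,120),(18,255,255))[150:260,280:380]).reshape(-1,2)+[280,150]
print(p.min(0),p.max(0),p.mean(0))
top=(p.min(0)+p.max(0))/2
print('grip x mid',onz(c,p[:,0].mean(),p[:,1].mean(),.12), 'bottom edge top',onz(c,p[:,0].mean(),p[:,1].max()+.5,.136))
b=cv2.findNonZero(cv2.inRange(hsv,(100,150,60),(125,255,255))[140:240,270:390]).reshape(-1,2)+[270,140]
print('foot',b.min(0),b.max(0),onz(c,*((b.min(0)+b.max(0)+0.)/2),.004))
# blades: grey bright columns left and right
g=cv2.cvtColor(im,cv2.COLOR_BGR2GRAY)
for u in list(range(280,312,3))+list(range(342,374,3)):
    col=im[180:222,u].astype(int); print(u,[int(x) for x in g[186:214,u]])
"
```

```text
[313 189] [335 228] [324.28061224 207.4914966 ]
grip x mid [ 0.53197801 -0.02333894  0.12      ] bottom edge top [ 0.52327806 -0.0355283   0.136     ]
foot [289 154] [356 220] [ 0.53188207 -0.02322145  0.004     ]
280 [206, 207, 208, 207, 207, 208, 208, 207, 205, 207, 205, 207, 205, 199, 180, 160, 158, 159, 155, 160, 159, 162, 160, 160, 160, 161, 161, 161]
283 [202, 208, 208, 201, 193, 192, 197, 209, 214, 215, 214, 214, 215, 213, 215, 217, 218, 217, 216, 216, 205, 177, 158, 161, 163, 160, 164, 160]
286 [159, 162, 162, 161, 160, 167, 191, 213, 217, 217, 217, 218, 218, 217, 219, 220, 223, 222, 222, 224, 212, 181, 158, 157, 159, 159, 163, 161]
289 [102, 101, 99, 101, 108, 141, 189, 215, 220, 217, 217, 219, 218, 219, 219, 221, 222, 221, 222, 223, 210, 177, 156, 157, 161, 161, 161, 162]
292 [107, 100, 98, 90, 96, 147, 196, 216, 218, 219, 218, 219, 218, 217, 219, 222, 222, 222, 222, 222, 208, 179, 161, 161, 160, 161, 161, 160]
295 [106, 96, 90, 87, 100, 149, 197, 218, 219, 218, 218, 218, 219, 220, 220, 222, 223, 223, 220, 206, 174, 140, 134, 149, 159, 160, 161, 162]
298 [95, 91, 87, 92, 10
[... 1550 characters left out ...]
 190, 200, 202, 191, 183, 184, 186, 188, 192, 192, 194, 190, 182, 172, 172, 186, 206, 209, 208, 208, 207, 209, 209, 208]
363 [189, 190, 187, 188, 192, 201, 203, 194, 191, 191, 191, 193, 193, 194, 195, 195, 193, 193, 188, 192, 206, 209, 208, 207, 208, 206, 209, 209]
366 [190, 189, 188, 188, 189, 194, 198, 191, 189, 188, 190, 191, 191, 191, 196, 201, 202, 205, 206, 208, 210, 207, 208, 207, 209, 208, 207, 208]
369 [189, 190, 188, 189, 188, 190, 188, 188, 190, 189, 189, 189, 189, 191, 199, 207, 208, 209, 207, 209, 207, 208, 209, 208, 208, 208, 208, 208]
372 [189, 186, 188, 189, 190, 189, 189, 188, 189, 189, 190, 190, 188, 190, 194, 202, 207, 208, 208, 208, 208, 207, 208, 207, 208, 208, 207, 209]
```

```bash
python3 -c "
from h import *
plan([(.532,-.0233,.2,-33.2,2),(.532,-.0233,.102,-33.2,5)])"
```

```text
[[[0.4,0.39,3.48],[-0.0003,0.0016,-0.0106],100],[[0.39,0.39,3.48],[-0.0003,0.0016,-0.0106],100],[[-0.0,-0.0,1.96],[0.0,-0.0,0.0],100],[[-0.0,-0.0,1.96],[0.0,-0.0,0.0],100],[[-0.0,-0.0,1.96],[0.0,-0.0,0.0],100],[[-0.0,-0.0,1.96],[0.0,-0.0,0.0],100],[[-0.0,-0.0,1.96],[0.0,-0.0,0.0],100]]
```

Request:
{"fn": "move_arm", "kwargs": {
  "targets": [
    [[0.4, 0.4, 3.5], [0, 0, -0.01], 100],
    [[0.4, 0.4, 3.5], [0, 0, -0.01], 100],
    [[0, 0, 2], [0, 0, 0], 100],
    [[0, 0, 2], [0, 0, 0], 100],
    [[0, 0, 2], [0, 0, 0], 100],
    [[0, 0, 2], [0, 0, 0], 100],
    [[0, 0, 1.9], [0, 0, 0], 100],
    [[0, 0, 0], [0, 0, 0], 100]
  ]
}}

```text
time: 3.68
ee_pos: [0.5302, -0.0212, 0.1017]
eef_rot: [0.879, 0.478, -0.001, -0.001]
ft_force: [0.6, 0.4, 0.3]
width: 0.0872
grip_force: 0.0
```

```bash
python3 -c "
from h import *
st()
c=cam('wrist'); cv2.imwrite('pics/w2.png',c['image'])
print(proj(c,[.532,-.0233,.136]))"
```

```text
t 3.67 p [ 0.5302 -0.0212  0.1017] yaw -32.94 z [-0.0024 -0.     -1.    ] F [0.65 0.43 0.28] T [-0.168  0.106 -0.038] w 0.0872 g 0.0 j [-0.53  0.25  0.55  1.88 -0.15  1.06 -0.49]
[323.53420103 323.56065608]
```

View pics/w2.png

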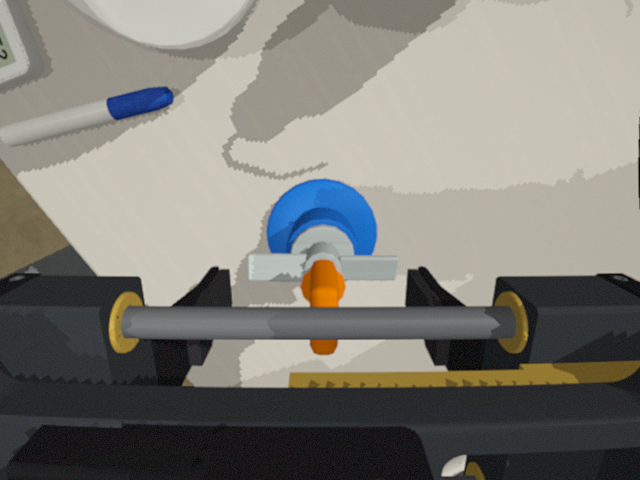

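The grip stands between the fingers at about (323,323), with the finger midpoint at about 319 to 321, so I shift about 2 mm along tool y and then close.

Request:
{"fn": "move_arm", "kwargs": {
  "targets": [
    [[0, 0.2, 0], [0, 0, 0], 100],
    [[0, 0, 0], [0, 0, 0], 40],
    [[0, 0, 0], [0, 0, 0], 0],
    [[0, 0, 0], [0, 0, 0], 0],
    [[0, 0, 0], [0, 0, 0], 0],
    [[0, 0, 0], [0, 0, 0], 0],
    [[0, 0, 0], [0, 0, 0], 0],
    [[0, 0, 0], [0, 0, 0], 0]
  ],
  "grip_force": 30
}}

```text
time: 4.72
ee_pos: [0.533, -0.0227, 0.1025]
eef_rot: [0.879, 0.477, -0.0, -0.0]
ft_force: [-0.5, -0.0, -0.5]
width: 0.0251
grip_force: 0.0
```

```bash
python3 -c "
from h import *
st()"
```

```text
t 4.72 p [ 0.533  -0.0227  0.1025] yaw -33.01 z [-1.e-04  1.e-04 -1.e+00] F [-0.54 -0.03 -0.45] T [-0.071  0.046 -0.024] w 0.0251 g 0.0 j [-0.52  0.25  0.55  1.87 -0.15  1.06 -0.49]
```

Request:
{"fn": "move_arm", "kwargs": {
  "targets": [
    [[0, 0, 0], [0, 0, 0], 0],
    [[0, 0, 0], [0, 0, 0], 0],
    [[0, 0, 0], [0, 0, 0], 0],
    [[0, 0, 0], [0, 0, 0], 0]
  ]
}}

```text
time: 5.22
ee_pos: [0.533, -0.0226, 0.1024]
eef_rot: [0.879, 0.477, -0.0, -0.0]
ft_force: [0.2, 0.7, -1.8]
width: 0.0118
grip_force: 30.0
```

```bash
python3 -c "
from h import *
st()"
```

```text
t 5.22 p [ 0.533  -0.0226  0.1024] yaw -33.0 z [-3.e-04  1.e-04 -1.e+00] F [ 0.23  0.69 -1.78] T [-0.076  0.117  0.046] w 0.0118 g 30.0 j [-0.52  0.25  0.55  1.87 -0.15  1.06 -0.49]
```

```bash
python3 -c "
from h import *
plan([(.533,-.0226,.25,-33,5),(.48,-.37,.25,-15,9)],0)"
```

```text
[[[0.0,-0.0,-2.95],[-0.0,0.0,-0.0],0],[[0.0,-0.0,-2.95],[-0.0,0.0,-0.0],0],[[0.0,-0.0,-2.95],[-0.0,0.0,-0.0],0],[[0.0,0.0,-2.95],[-0.0,0.0,-0.0],0],[[0.0,0.0,-2.95],[-0.0,0.0,-0.0],0],[[-3.56,1.61,0.0],[0.0,0.0,-0.0349],0],[[-3.61,1.48,0.0],[0.0,0.0,-0.0349],0],[[-3.66,1.36,0.0],[0.0,0.0,-0.0349],0],[[-3.71,1.23,0.0],[0.0,0.0,-0.0349],0],[[-3.75,1.1,0.0],[0.0,0.0,-0.0349],0],[[-3.78,0.97,0.0],[0.0,0.0,-0.0349],0],[[-3.81,0.83,0.0],[0.0,0.0,-0.0349],0],[[-3.84,0.7,0.0],[0.0,0.0,-0.0349],0],[[-3.86,0.57,0.0],[0.0,0.0,-0.0349],0]]
```

Request:
{"fn": "move_arm", "kwargs": {
  "targets": [
    [[0, 0, -1.5], [0, 0, 0], 0],
    [[0, 0, -3], [0, 0, 0], 0],
    [[0, 0, -3], [0, 0, 0], 0],
    [[0, 0, -3], [0, 0, 0], 0],
    [[0, 0, -3], [0, 0, 0], 0],
    [[0, 0, -1.3], [0, 0, 0], 0],
    [[-3.6, 1.6, 0], [0, 0, -0.035], 0],
    [[-3.6, 1.5, 0], [0, 0, -0.035], 0],
    [[-3.7, 1.4, 0], [0, 0, -0.035], 0],
    [[-3.7, 1.2, 0], [0, 0, -0.035], 0],
    [[-3.8, 1.1, 0], [0, 0, -0.035], 0],
    [[-3.8, 1.0, 0], [0, 0, -0.035], 0],
    [[-3.8, 0.8, 0], [0, 0, -0.035], 0],
    [[-3.8, 0.7, 0], [0, 0, -0.035], 0],
    [[-3.9, 0.6, 0], [0, 0, -0.035], 0],
    [[0, 0, 0], [0, 0, 0], 0],
    [[0, 0, 0], [0, 0, 0], 0]
  ]
}}

```text
time: 7.35
ee_pos: [0.4802, -0.3708, 0.25]
eef_rot: [0.793, 0.609, -0.0, -0.001]
ft_force: [0.2, 0.3, -1.5]
width: 0.0116
grip_force: 30.0
```

```bash
python3 -c "
from h import *
st()
c=cam('wrist'); im=c['image']
p=proj(c,[.4965,-.302,.1]); print(p)
print(proj(c,[.4965,-.302,.13]))
cv2.imwrite('pics/w3.png',im)"
```

```text
t 7.35 p [ 0.4802 -0.3708  0.25  ] yaw -14.97 z [-7.e-04  8.e-04 -1.e+00] F [ 0.18  0.31 -1.49] T [-0.022  0.046  0.02 ] w 0.0116 g 30.0 j [-0.02  0.34  0.78  1.51 -0.24  1.4   0.51]
[315.5994493  134.53802144]
[315.30371839 134.99971789]
```

View pics/w3.png

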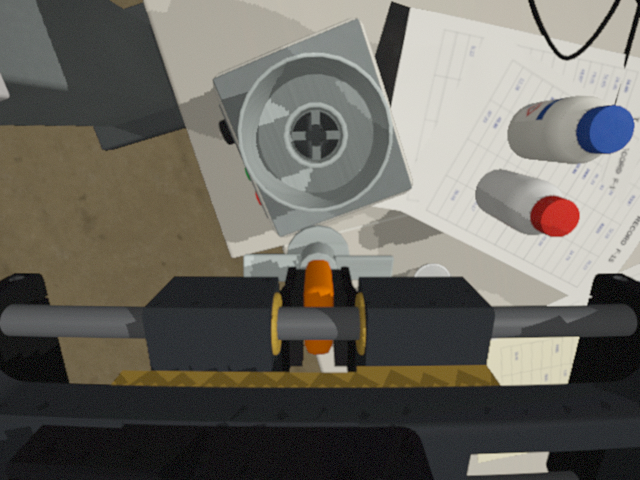

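The drive shows at (316,134) with its light cross nearly along the image axes. The held rotor hangs level, blades from about (245,265) to (392,265).

```bash
cat > m2.py <<'E'
from h import *
c=cam('wrist'); im=c['image']; g=cv2.cvtColor(im,cv2.COLOR_BGR2GRAY)
m=np.zeros_like(g); cv2.circle(m,(316,134),26,255,-1)
d=((g<70)&(m>0)).astype(np.uint8)
n,l,s,ce=cv2.connectedComponentsWithStats(d); d=np.isin(l,[i for i in range(1,n) if s[i,4]>30]).astype(np.uint8)
h=cv2.convexHull(cv2.findNonZero(d)); (u,v),rad=cv2.minEnclosingCircle(h); e=cv2.fitEllipse(h); print('dark',u,v,rad,e, s[1:,4])
C=onz(c,e[0][0],e[0][1],.1); print('centre',C,onz(c,e[0][0]+e[1][0]/2,e[0][1],.1)-C)
a=np.radians(np.arange(0,360,1.))
for rr in(.008,.011,.014,.017):
    P=np.array([proj(c,C+[rr*np.cos(t),rr*np.sin(t),0]) for t in a]).astype(np.float32)
    I=cv2.remap(g,P[None,:,0].copy(),P[None,:,1].copy(),cv2.INTER_LINEAR)[0].astype(float)
    ph=np.angle((I*np.exp(4j*a)).sum())/4; print(rr,'phase',np.degrees(ph),int(I.min()),int(I.max()))
ho=cv2.HoughCircles(cv2.GaussianBlur(g[40:220,220:410],(3,3),0),cv2.HOUGH_GRADIENT,1,30,param1=100,param2=25,minRadius=60,maxRadius=85)
if ho is not None:
    for x,y,q in ho[0][:2]: print('rim',x+220,y+40,q,onz(c,x+220,y+40,.13))
cv2.imwrite('pics/w4.png',cv2.resize(im[95:290,230:400],None,fx=3,fy=3))
# blade edges
for x in(250,260,270,370,380,388): print(x,g[244:284,x].tolist())
E
python3 m2.py
```

```text
dark 315.03570556640625 135.7142791748047 23.502614974975586 ((314.9953308105469, 135.73086547851562), (45.620113372802734, 46.93959045410156), 2.274728536605835) [1177]
centre [ 0.49609984 -0.30224852  0.1       ] [ 0.01873654 -0.00498081  0.        ]
0.008 phase 33.82619034369046 40 77
0.011 phase -13.419349873034772 38 125
0.014 phase -13.342407285966082 35 124
0.017 phase -13.261953447512958 29 125
rim 311.5 132.5 76.7 [ 0.49450622 -0.29888235  0.13      ]
250 [191, 190, 189, 190, 188, 190, 192, 191, 189, 169, 154, 169, 192, 200, 201, 202, 197, 188, 181, 187, 191, 175, 155, 152, 152, 155, 155, 150, 135, 127, 130, 129, 101, 62, 39, 27, 34, 36, 36, 36]
260 [190, 191, 190, 190, 189, 194, 182, 147, 107, 90, 123, 158, 172, 177, 181, 178, 176, 176, 167, 149, 127, 122, 124, 123, 124, 125, 124, 128, 126, 127, 127, 122, 101, 60, 34, 36, 26, 34, 33, 35]
270 [189, 190, 192, 190, 165, 113, 94, 97, 92, 88, 125, 160, 172, 178, 178, 175, 158, 127, 124, 125, 127, 126, 125, 128, 126, 125, 127, 125, 126, 127, 127, 125, 98, 57, 28, 34, 33, 33, 35, 34]
370 [145, 144, 144, 144, 141, 150, 172, 189, 192, 192, 178, 155, 145, 156, 167, 166, 161, 160, 159, 154, 159, 155, 157, 158, 159, 159, 158, 160, 163, 161, 162, 158, 132, 74, 35, 26, 30, 33, 32, 32]
380 [121, 118, 116, 126, 154, 170, 171, 172, 171, 169, 161, 142, 143, 158, 167, 166, 163, 159, 159, 158, 159, 155, 158, 158, 162, 159, 158, 160, 165, 162, 164, 159, 133, 72, 32, 28, 34, 35, 31, 34]
388 [151, 172, 171, 172, 171, 171, 170, 173, 172, 171, 162, 142, 142, 160, 166, 168, 161, 160, 157, 157, 157, 158, 159, 159, 159, 159, 160, 159, 161, 163, 163, 157, 131, 74, 34, 33, 30, 32, 32, 28]
```

```bash
cat > m3.py <<'E'
from h import *
c=cam('wrist'); im=c['image']; g=cv2.cvtColor(im,cv2.COLOR_BGR2GRAY); hsv=cv2.cvtColor(im,cv2.COLOR_BGR2HSV)
s=r.read_state(); y,M=yaw(); t=s['ee_pos']
o=cv2.inRange(hsv,(4,170,100),(18,255,255)); o[:230]=0; o[380:]=0; o[:,:290]=0; o[:,350:]=0
p=cv2.findNonZero(o).reshape(-1,2); print(p.min(0),p.max(0))
z0=t[2]-.0524
for nm,(u,v),z in(('grip near top (x~-16)',(p[p[:,1]>p[:,1].max()-3][:,0].mean(),p[:,1].max()+.5),z0+.086),):
    print(nm,(M.T@(onz(c,u,v,z)-t)*1000).round(1))
print(g[215:262:1,300].tolist(),g[215:262,316].tolist(),g[215:262,332].tolist())
for u in(300,316,332):
    for v in(224,226,228,230): print(u,v,(M.T@(onz(c,u,v,z0+.006)-t)*1000).round(1))
E
python3 m3.py
```

```text
[304 261] [333 354]
grip near top (x~-16) [-15.9  -0.3 -33.6]
[142, 142, 141, 143, 142, 143, 145, 142, 141, 142, 142, 143, 143, 140, 129, 110, 114, 133, 162, 168, 168, 168, 165, 167, 165, 166, 164, 164, 166, 168, 170, 168, 153, 121, 116, 117, 119, 119, 117, 141, 162, 152, 125, 117, 119, 115, 117] [143, 141, 142, 141, 140, 141, 141, 138, 133, 118, 121, 141, 166, 174, 173, 171, 171, 168, 169, 169, 167, 169, 168, 166, 167, 166, 150, 123, 109, 108, 114, 114, 115, 117, 117, 117, 118, 130, 153, 168, 167, 168, 169, 167, 148, 108, 89] [134, 138, 134, 139, 156, 162, 164, 171, 171, 173, 181, 190, 184, 170, 159, 167, 174, 172, 169, 169, 171, 168, 168, 167, 169, 166, 167, 165, 166, 167, 169, 171, 170, 163, 158, 154, 153, 153, 148, 147, 153, 153, 152, 160, 171, 177, 175]
300 224 [ 19.5 -10.8  46.4]
300 226 [ 18.2 -10.8  46.4]
300 228 [ 16.9 -10.8  46.4]
300 230 [ 15.7 -10.9  46.4]
316 224 [19.5 -1.1 46.4]
316 226 [18.2 -1.1 46.4]
316 228 [16.9 -1.1 46.4]
316 230 [15.7 -1.1 46.4]
332 224 [19.4  8.6 46.4]
332 226 [18.2  8.6 46.4]
332 228 [16.9  8.6 46.4]
332 230 [15.7  8.6 46.4]
```

View pics/w4.png

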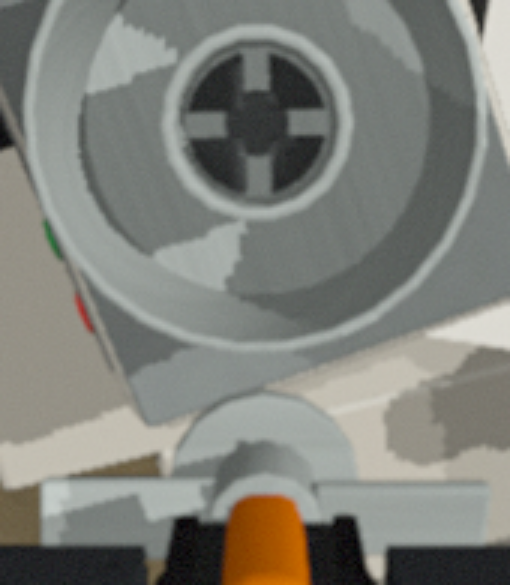

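The crop shows the light cross of slots with its centre at about (257,122), i.e. full-frame (315.7,135.7). The shoulder apex is at (318,226), so the rotor is centred in the grip.

```bash
python3 -c "
from h import *
plan([(.4962,-.302,.24,-13.3,4),(.4962,-.302,.185,-13.3,4)],0)"
```

```text
[[[1.74,-0.06,0.26],[-0.0,-0.0002,-0.0068],0],[[1.75,-0.05,0.26],[-0.0,-0.0002,-0.0068],0],[[1.75,-0.04,0.26],[-0.0,-0.0002,-0.0068],0],[[1.75,-0.03,0.26],[-0.0,-0.0002,-0.0068],0],[[0.0,-0.0,1.38],[-0.0,-0.0,0.0],0],[[0.0,-0.0,1.38],[-0.0,-0.0,0.0],0],[[0.0,-0.0,1.38],[-0.0,-0.0,0.0],0],[[0.0,-0.0,1.38],[-0.0,-0.0,0.0],0]]
```

Request:
{"fn": "move_arm", "kwargs": {
  "targets": [
    [[1.75, -0.05, 0.25], [0, 0, -0.007], 0],
    [[1.75, -0.05, 0.25], [0, 0, -0.007], 0],
    [[1.75, -0.04, 0.25], [0, 0, -0.007], 0],
    [[1.75, -0.03, 0.25], [0, 0, -0.007], 0],
    [[0, 0, 1.4], [0, 0, 0], 0],
    [[0, 0, 1.4], [0, 0, 0], 0],
    [[0, 0, 1.4], [0, 0, 0], 0],
    [[0, 0, 1.3], [0, 0, 0], 0],
    [[0, 0, 0], [0, 0, 0], 0],
    [[0, 0, 0], [0, 0, 0], 0],
    [[0, 0, 0], [0, 0, 0], 0]
  ]
}}

```text
time: 8.88
ee_pos: [0.4962, -0.3033, 0.1861]
eef_rot: [0.785, 0.62, 0.0, 0.0]
ft_force: [0.8, -0.7, -2.3]
width: 0.0118
grip_force: 30.0
```

```bash
python3 -c "
from h import *
st()"
```

```text
t 8.88 p [ 0.4962 -0.3033  0.1861] yaw -13.35 z [ 9.e-04 -3.e-04 -1.e+00] F [ 0.81 -0.69 -2.28] T [-0.092  0.092  0.012] w 0.0118 g 30.0 j [-0.14  0.31  0.74  1.66 -0.22  1.25  0.41]
```

Request:
{"fn": "move_arm", "kwargs": {
  "targets": [
    [[0.1, 0, 0], [0, 0, 0], 0],
    [[0, 0, 0.5], [0, 0, 0], 0],
    [[0, 0, 0.5], [0, 0, 0], 0],
    [[0, 0, 0.4], [0, 0, 0], 0],
    [[0, 0, 0], [0, 0, 0], 0],
    [[0, 0, 0], [0, 0, 0], 0]
  ]
}}

```text
time: 9.62
ee_pos: [0.4962, -0.3022, 0.1716]
eef_rot: [0.785, 0.62, 0.0, 0.0]
ft_force: [-0.5, -0.2, -1.5]
width: 0.0118
grip_force: 30.0
```

```bash
python3 -c "
from h import *
st()"
```

```text
t 9.62 p [ 0.4962 -0.3022  0.1716] yaw -13.35 z [ 1.e-04 -0.e+00 -1.e+00] F [-0.5  -0.21 -1.51] T [-0.089  0.04  -0.058] w 0.0118 g 30.0 j [-0.13  0.32  0.73  1.68 -0.22  1.23  0.42]
```

Request:
{"fn": "move_arm", "kwargs": {
  "targets": [
    [[0, 0, 0.2], [0, 0, 0], 0],
    [[0, 0, 0.2], [0, 0, 0], 0],
    [[0, 0, 0], [0, 0, 0], 0]
  ]
}}

```text
time: 10.0
ee_pos: [0.496, -0.3021, 0.1673]
eef_rot: [0.785, 0.62, -0.0, -0.0]
ft_force: [-0.9, -0.1, -0.9]
width: 0.0117
grip_force: 30.0
```

Request:
{"fn": "move_arm", "kwargs": {
  "targets": [
    [[0, 0, 0.2], [0, 0, 0], 0],
    [[0, 0, 0.2], [0, 0, 0], 0],
    [[0, 0, 0], [0, 0, 0], 0]
  ]
}}

```text
time: 10.38
ee_pos: [0.4962, -0.302, 0.1633]
eef_rot: [0.784, 0.62, 0.0, -0.0]
ft_force: [0.5, 0.1, -3.1]
width: 0.0112
grip_force: 30.0
```

Request:
{"fn": "move_arm", "kwargs": {
  "targets": [
    [[0, 0, 0.1], [0, 0, 0], 0],
    [[0, 0, 0.1], [0, 0, 0], 0],
    [[0, 0, 0.1], [0, 0, 0], 0],
    [[0, 0, 0], [0, 0, 0], 0]
  ]
}}

```text
time: 10.88
ee_pos: [0.4962, -0.302, 0.1604]
eef_rot: [0.784, 0.62, 0.0, -0.0]
ft_force: [0.6, -0.6, -2.0]
width: 0.0117
grip_force: 30.0
```

Request:
{"fn": "move_arm", "kwargs": {
  "targets": [
    [[0, 0, 0.1], [0, 0, 0], 0],
    [[0, 0, 0], [0, 0, 0], 0]
  ]
}}

```text
time: 11.12
ee_pos: [0.4962, -0.3021, 0.1595]
eef_rot: [0.784, 0.62, 0.0, -0.0]
ft_force: [1.1, 0.3, -1.7]
width: 0.0116
grip_force: 30.0
```

Request:
{"fn": "move_arm", "kwargs": {
  "targets": [
    [[0, 0, 0.1], [0, 0, 0], 0],
    [[0, 0, 0], [0, 0, 0], 0]
  ]
}}

```text
time: 11.38
ee_pos: [0.4962, -0.3021, 0.1584]
eef_rot: [0.784, 0.62, 0.0, -0.0]
ft_force: [0.8, 0.7, -1.6]
width: 0.0118
grip_force: 30.0
```

Request:
{"fn": "move_arm", "kwargs": {
  "targets": [
    [[0, 0, 0.1], [0, 0, 0], 0],
    [[0, 0, 0], [0, 0, 0], 0]
  ]
}}

```text
time: 11.62
ee_pos: [0.4962, -0.302, 0.1574]
eef_rot: [0.784, 0.62, 0.0, -0.0]
ft_force: [1.2, 1.1, -1.1]
width: 0.0119
grip_force: 30.0
```

No contact force 3 mm below the key-on-face height, so the key is going into the slot.

Request:
{"fn": "move_arm", "kwargs": {
  "targets": [
    [[0, 0, 0.1], [0, 0, 0], 0],
    [[0, 0, 0.1], [0, 0, 0], 0],
    [[0, 0, 0], [0, 0, 0], 0]
  ]
}}

```text
time: 12.0
ee_pos: [0.4962, -0.3021, 0.1554]
eef_rot: [0.784, 0.62, 0.0, -0.0]
ft_force: [0.9, 1.9, -0.1]
width: 0.0116
grip_force: 30.0
```

Request:
{"fn": "move_arm", "kwargs": {
  "targets": [
    [[0, 0, 0.1], [0, 0, 0], 0],
    [[0, 0, 0.1], [0, 0, 0], 0],
    [[0, 0, 0], [0, 0, 0], 0]
  ]
}}

```text
time: 12.38
ee_pos: [0.4962, -0.3021, 0.1535]
eef_rot: [0.785, 0.62, 0.0, -0.0]
ft_force: [0.7, 1.5, -0.1]
width: 0.0115
grip_force: 30.0
```

Request:
{"fn": "move_arm", "kwargs": {
  "targets": [
    [[0, 0, 0.05], [0, 0, 0], 0],
    [[0, 0, 0], [0, 0, 0], 0]
  ]
}}

```text
time: 12.62
ee_pos: [0.4962, -0.3021, 0.153]
eef_rot: [0.785, 0.62, 0.0, -0.0]
ft_force: [2.4, 2.0, 0.4]
width: 0.0118
grip_force: 30.0
```

Request:
{"fn": "move_arm", "kwargs": {
  "targets": [
    [[0, 0, 0.05], [0, 0, 0], 0],
    [[0, 0, 0], [0, 0, 0], 0]
  ]
}}

```text
time: 12.88
ee_pos: [0.4962, -0.3021, 0.1525]
eef_rot: [0.784, 0.62, 0.0, -0.0]
ft_force: [1.1, 1.5, 0.5]
width: 0.0121
grip_force: 30.0
```

Request:
{"fn": "move_arm", "kwargs": {
  "targets": [
    [[0, 0, 0.05], [0, 0, 0], 0],
    [[0, 0, 0], [0, 0, 0], 0]
  ]
}}

```text
time: 13.12
ee_pos: [0.4962, -0.3021, 0.152]
eef_rot: [0.785, 0.62, 0.0, -0.0]
ft_force: [1.0, 1.7, 1.5]
width: 0.0118
grip_force: 30.0
```

Vertical force has risen by about 3 N at z = 0.152, so the rotor is seated. I release and rise.

Request:
{"fn": "move_arm", "kwargs": {
  "targets": [
    [[0, 0, 0], [0, 0, 0], 15],
    [[0, 0, 0], [0, 0, 0], 30],
    [[0, 0, 0], [0, 0, 0], 50],
    [[0, 0, 0], [0, 0, 0], 50],
    [[0, 0, 0], [0, 0, 0], 50],
    [[0, 0, -1], [0, 0, 0], 50],
    [[0, 0, -2], [0, 0, 0], 50],
    [[0, 0, -3], [0, 0, 0], 50],
    [[0, 0, -3], [0, 0, 0], 50],
    [[0, 0, -3], [0, 0, 0], 50],
    [[-3, 0, 0], [0, 0, 0], 50],
    [[-4, 0, 0], [0, 0, 0], 50],
    [[0, 0, 0], [0, 0, 0], 50],
    [[0, 0, 0], [0, 0, 0], 50]
  ]
}}

```text
time: 14.88
ee_pos: [0.4803, -0.3698, 0.2723]
eef_rot: [0.784, 0.62, 0.0, -0.0]
ft_force: [0.2, -0.2, -0.2]
width: 0.0435
grip_force: 0.0
```

```bash
python3 -c "
from h import *
st()
c=cam('wrist'); im=c['image']; hsv=cv2.cvtColor(im,cv2.COLOR_BGR2HSV)
C=np.array([.4962,-.302,0])
for z in(.106,.128,.148,.186): print(z,proj(c,C+[0,0,z]), proj(c,C+[0,0,z+.008]))
b=np.array([np.cos(np.radians(-13.3)),np.sin(np.radians(-13.3)),0])*.043
print('blade tips',proj(c,C+b+[0,0,.128]),proj(c,C-b+[0,0,.128]))
o=cv2.inRange(hsv,(4,170,100),(18,255,255)); o[300:]=0
p=cv2.findNonZero(o).reshape(-1,2); print('orange',p.min(0),p.max(0))
xt=np.array([-np.sin(np.radians(-13.3)),np.cos(np.radians(-13.3)),0])*.016
for s in(-1,1): print('grip top edges',proj(c,C+s*xt+[0,0,.186]),'bottom',proj(c,C+s*xt+[0,0,.148]))
s2=cam('scene'); i2=s2['image']; h2=cv2.cvtColor(i2,cv2.COLOR_BGR2HSV)
q=cv2.inRange(h2,(4,170,100),(18,255,255)); q[:200]=0; q=cv2.findNonZero(q); 
if q is not None: q=q.reshape(-1,2); print('scene orange',len(q),q.min(0),q.max(0),proj(s2,C+[0,0,.186]),proj(s2,C+[0,0,.148]))
a=cv2.resize(im[60:320,200:460],None,fx=1.5,fy=1.5); bb=cv2.resize(i2[190:320,270:400],(390,390)); cv2.imwrite('pics/end.png',np.hstack([a,bb]))"
```

```text
t 14.88 p [ 0.4803 -0.3698  0.2723] yaw -13.34 z [ 3.e-04  3.e-04 -1.e+00] F [ 0.23 -0.18 -0.2 ] T [-0.083 -0.015 -0.045] w 0.0435 g 0.0 j [-0.03  0.32  0.78  1.47 -0.23  1.44  0.53]
0.106 [317.69046909 135.42758074] [317.68334524 135.56013192]
0.128 [317.66998682 135.80869192] [317.66179287 135.96115916]
0.148 [317.64864716 136.20576916] [317.63925643 136.38051105]
0.186 [317.59867949 137.13559168] [317.58615695 137.36862828]
blade tips [369.18100716 135.84385451] [266.16197006 135.96852996]
orange [304 117] [539 224]
grip top edges [317.63306106 161.04590913] bottom [317.67782105 157.01200942]
grip top edges [317.5633718  112.46978213] bottom [317.61877978 114.83112892]
scene orange 171 [325 237] [336 255] [330.99203187 238.32539098] [330.57383617 252.83380139]
```

View pics/end.png

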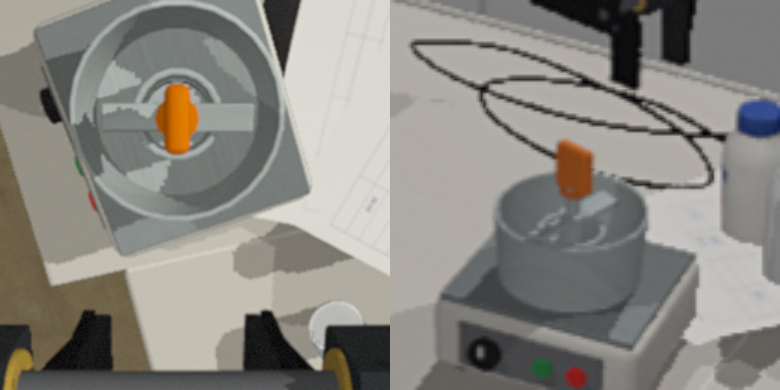

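The rotor stands upright in the chamber with blades level. In the scene view the grip centres on row 246, against a predicted 245.6 when home (8 mm higher would be about 3 px less). The gripper is clear.

```bash
python3 -c "
from h import *
print(r.close_job())"
```

```text
the job is handed in; nothing more can be done
None
```

The rotor is fully home and upright on the mill's drive; the key went into the slot at once, pressed with only about 3 N. I let go of it, moved the arm clear and handed the job in at about 15 s, with nothing else on the bench touched.

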